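# Dial open the specimen strongbox

## Task

Open the grey specimen strongbox: turn its dial clockwise to 10, then anticlockwise to 2, pausing for a moment on each number and not running more than half a mark past it, then clockwise again, gently, until the dial comes up firm against its stop, without forcing it. The lock is then free: slide the blue cover all the way open and let go. Leave the other things on the bench as they stand.

Things in the scene. Friction and masses are not known exactly. Their poses are not given: they have to be found in the camera images.
- chest: Grey steel strongbox fixed to the bench, 180 (x) by 400 (y) by 90 mm high. Origin: centre of its underside; z up. Along its own y: the dial on the -y side (axis at x 0, y -130 mm), the blue sliding cover in the middle over a well of tubes, an empty deck with two rails (10 mm high, at x +-64 mm) on the +y side.
- scale_zero (a point): Red mark 0 of the white scale round the dial (104 mm across, flat on the deck), 44 mm from the dial's axis towards the box's own +x, 91 mm up. 20 marks, 0 to 19, 18 degrees apart, numbered clockwise seen from above; 0, 5, 10, 15 are the long ones, so 10 lies towards own -x.
- dial_grip (a point): Point on the dial's upright axis, where to grip: 122 mm above the bench. The dial is a black disc 68 mm across (top 99 mm above the bench) with a straight grip bar across it, 52 mm long, 14 mm thick, from 99 to 135 mm above the bench; pinch it from above across its thickness. Turns with the dial: x along the bar to the orange pointer end, z up.
- dial_pointer (a point): Orange tip of the dial's pointer at the disc's rim, 34 mm from the axis, 99 mm above the bench. Its direction from the axis against the scale is the number shown.
- dial (a joint): Angle of the dial in rad, growing clockwise seen from above: number shown = angle / 0.3142, so 10 is 3.142 and 2 is 0.628. Starts between 7.7 and 8.9 marks. Turns with light friction (0.05 N m), stays where it is left. Stops by itself only at -0.1 and 3.8 rad, apart from the lock's own stop (see catch).
- catch (a point): Dial axis at deck height; the catch is hidden below. Turning down to 2 clicks lightly past it. Turning up from 2 picks it up at 1.25 to 2.15 rad (unseen, differs each time), drags the bolt (0.17 N m in all) for 0.45 to 0.5 rad, then meets the stop: springy, 3 N m per rad more. The bolt is clear only near the stop: feel for a rise of 0.1 to 0.2 N m. It stays drawn once let go.
- strain (a joint): How far the lock's stop is being forced back, in rad (0.33 rad per N m carried by the lockwork): near 0 when untouched, about 0.04 while the bolt is dragged, more once the stop is reached. Above 0.15 the lock has been forced and is spoiled.
- bolt_end (a point): Fixed point on the deck between dial and cover, 94 mm up: the shut position of the tip of the brass bolt, a 9 mm wide bar along own x. Shut, it lies behind the T-shaped steel tongue of the cover and blocks it; the lock draws it 14 mm towards own +x. Its guide stands 14 mm above the deck.
- cover_grip (a point): Where to grip the blue cover: in the middle of its black handle bar, 122 mm above the bench; axes as the box's. The bar is 50 mm long along own x, 14 mm thick along own y, from 96 to 132 mm above the bench. The cover plate is 118 by 110 by 6 mm, its top 96.5 mm above the bench.
- cover (a joint): How far the cover has slid open, along the box's own +y, in m: 0 shut, 0.100 fully open against its end. Friction about 2 N. Locked by the bolt until the dial has been worked.
- tube_rack: Bystander: white and green rack of capped tubes, 100 by 160 mm, 80 mm high over the caps, loose. Origin: centre of its underside.
- jar: Bystander: jar with orange lid, 60 mm across, 75 mm high, loose. Origin: centre of its underside.
- spray: Bystander: white bottle with green cap, 60 mm across, 140 mm high, loose. Origin: centre of its underside.

How it is judged:
By the outcome, as a careful person would: the job done as asked, in the order asked, and still so for the second after the job is handed in, with the robot touching nothing.
It also fails if it takes over 72 s, if anything falls off the work surface, if the arm or the gripper's body presses on something with over 40 N, if the wrist force passes 120 N, or if a joint passes its speed limit or range.

## Robot

A 6-joint arm with a two-finger parallel gripper is mounted at the origin on the work surface. World frame = base frame: x ahead of the robot, y to its left, z up, the work surface at z = 0. Lengths are in m, angles in degrees, forces in N, time in s.
With the tool pointing down it reaches from about 0.325 to 0.85 m from the base axis. Payload 15.5 kg.
Tool frame: the origin (TCP) lies at the very end of the fingers, on their centre line; the grasp point (between the pads) lies arm.grip_depth behind it (arm.grip_depth is the distance from the TCP to the grasp point, in m); z points along the fingers, y is the direction in which the jaws open and shut (so a half turn about z gives the same grasp; the last joint's range is limited). The gripper opens to 91 mm and grips with 3 to 60 N. Pads are 32 mm wide; open, the fingers measure 118 mm over their backs; the gripper's body (76 mm by 178 mm) begins 60 mm behind the grasp point.
Start: joints at [-81.217, 28.281, 77.091, -0, 74.628, -5.472], TCP at [0.154, -0.606, 0.214] pointing down, gripper open.
Joint ranges: [-166.48, 166.48], [-47.26, 123.95], [12.59, 153.08], [-70.14, 250.14], [6.76, 159.57], [-176.63, 176.63]. Speed limits (degrees/s): [108.29, 108.29, 147.25, 172.46, 172.46, 172.46].

## Interface

Orientations are given as a 3x3 rotation matrix whose columns are the frame's x, y, z axes.
In Python, from rig import arm gives the robot as it stands. Calls block until the motion is done:
- arm.move_to(position, orientation): joint-space move of the TCP to a pose.
- arm.move_l(position, orientation=None, feed=0.15): straight line of the TCP; orientation=None keeps the orientation; feed is the mean speed in m/s.
- arm.move_joints(angles): joint-space move.
- arm.grip(opening): finger opening in m; the grip force is fixed at half the most; returns when the fingers have stopped.
- arm.sleep(seconds).
- arm.solve_ik(position, orientation): joint angles nearest the present ones, or None.
- arm.snapshot(name): name is "side" or "top"; returns the picture (384x512x3 uint8, red, green, blue); there is no depth.
- arm.get_calibration(name): a dict with "intrinsics" (3x3 intrinsics, pixels), "cam_to_world" (4x4, takes a point from camera to world coordinates). Camera axes: x right, y down, z forward; pixel columns grow to the right and rows downward; lengths in m; the calibration is good to about 2 mm. A picture is of the moment at which its call begins. get_calibration takes no time and is no camera call.
A pose or a line that the arm cannot do raises arm.Unreachable and nothing moves.
- arm.sign_off(): hands the job in, once; it reports no verdict.
Readings, each from a call of its own:
- arm.current_t(): time.
- arm.current_joint_positions(): joint angles.
- arm.current_dq(): joint speeds.
- arm.current_tau(): joint torques, N m.
- arm.current_ee_pos(): TCP position.
- arm.current_tool_rot(): TCP orientation.
- arm.current_force(): force on the tool from outside, world axes, zero at the start.
- arm.current_torque(): the same for the moment, N m.
- arm.current_width(): finger opening in m.
Only numpy, scipy, OpenCV 4.12 (cv2) and the standard library are available. Lean on these libraries where they do the work, as an engineer would, in place of code of your own. Each camera call takes 0.05 s, during which the arm holds its last target.

## Working session

There is one attempt and no reset: what is moved stays moved. The work goes in short steps, each a Python script; the robot and the scene stay as the last script left them, time stands still between calls to the robot, and variables do not carry over. Pictures are saved under pics/ and viewed, and the job is handed in when it is done.

```bash
ls; mkdir -p pics; python3 - <<'E'
from rig import arm
import cv2,numpy as np
print(arm.current_t(),arm.grip_depth,arm.current_ee_pos(),arm.current_width())
print(arm.current_tool_rot())
for n in("side","top"):
    im=arm.snapshot(n); cv2.imwrite(f"pics/{n}0.png",im[:,:,::-1]); c=arm.get_calibration(n); print(n,c["intrinsics"].tolist(),np.round(c["cam_to_world"],4).tolist())
E
```

```text
pics
0.0 0.0188 [ 0.15382907 -0.60537928  0.21333589] 0.09119487458087046
[[ 9.69213589e-01  2.46221402e-01 -2.00643333e-04]
 [ 2.46221459e-01 -9.69212807e-01  1.23594412e-03]
 [ 1.09849805e-04 -1.24729653e-03 -9.99999216e-01]]
side [[349.75080450220685, 0.0, 257.1849547849143], [0.0, 349.75080450220685, 189.96213154414647], [0.0, 0.0, 1.0]] [[0.999, -0.0425, 0.0113, 0.6288], [-0.039, -0.7412, 0.6701, -0.5554], [-0.0201, -0.6699, -0.7422, 0.6441], [0.0, 0.0, 0.0, 1.0]]
top [[456.0961216587542, 0.0, 262.6477864050934], [0.0, 456.0961216587542, 187.60128574154163], [0.0, 0.0, 1.0]] [[-0.0239, -0.9855, 0.168, 0.4731], [-0.9996, 0.0257, 0.0085, -0.0662], [-0.0127, -0.1678, -0.9857, 1.1205], [0.0, 0.0, 0.0, 1.0]]
```

View pics/side0.png

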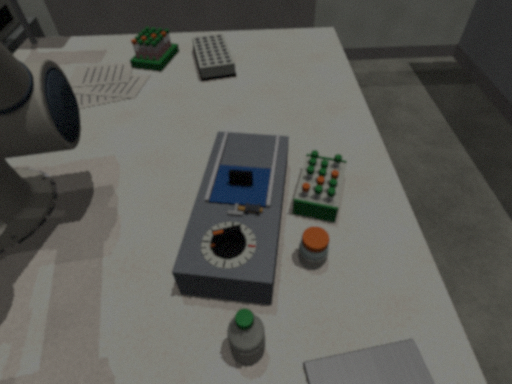

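View pics/top0.png

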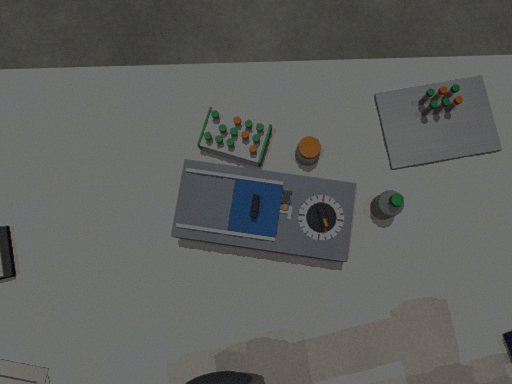

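The side view shows the box with its dial at about (229,244), and the top view shows the dial at about (321,217) and the cover handle at (255,207). I'll enlarge both to get accurate features.

```bash
python3 - <<'E'
import cv2
a=cv2.imread("pics/top0.png")[150:270,165:365]; cv2.imwrite("pics/topc.png",cv2.resize(a,None,fx=4,fy=4,interpolation=cv2.INTER_CUBIC))
a=cv2.imread("pics/side0.png")[125:305,165:345]; a=cv2.convertScaleAbs(a,alpha=1.5);cv2.imwrite("pics/sidec.png",cv2.resize(a,(600,600),interpolation=cv2.INTER_CUBIC))
a=cv2.imread("pics/top0.png")[185:250,285:360];a=cv2.convertScaleAbs(a,alpha=1.5); cv2.imwrite("pics/topd.png",cv2.resize(a,None,fx=9,fy=9,interpolation=cv2.INTER_CUBIC))
E
```

```text
(no output)
```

View pics/topc.png

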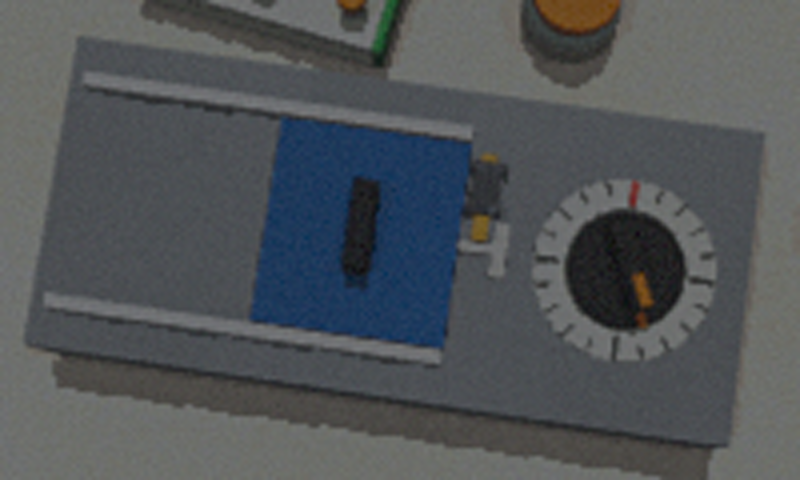

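View pics/sidec.png

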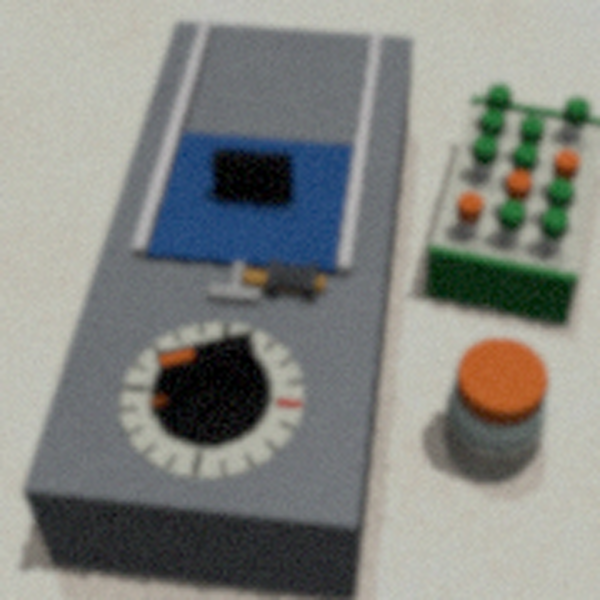

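View pics/topd.png

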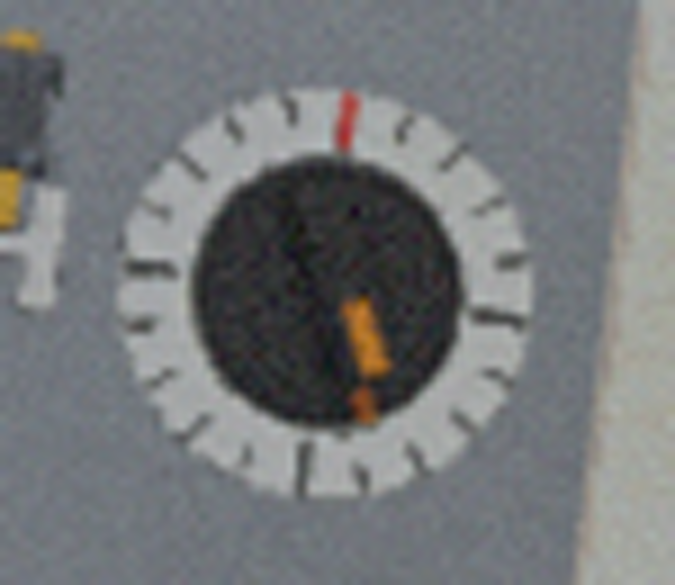

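The top crop (x4, offset 165,150) shows the deck corners at about (79,38), (764,131), (728,444) and (27,345). In the dial crop (x9, offset 285,185), red 0 is at (346,120), the long marks are at (490,315), (303,470) and (150,268), and the pointer tip is at (365,405), between 8 and 9. Next I'll fit the box pose.

```bash
cat > h.py <<'E'
import numpy as np, cv2
from scipy.optimize import least_squares
from rig import arm
CAL={n:arm.get_calibration(n) for n in("side","top")}
def proj(n,P):
    c=CAL[n];T=np.linalg.inv(c["cam_to_world"]);P=np.atleast_2d(P);q=P@T[:3,:3].T+T[:3,3];u=q@c["intrinsics"].T;return u[:,:2]/u[:,2:]
def ray(n,uv,z):
    c=CAL[n];d=c["cam_to_world"][:3,:3]@np.linalg.solve(c["intrinsics"],[uv[0],uv[1],1]);o=c["cam_to_world"][:3,3];return o+d*(z-o[2])/d[2]
def box(p,L):
    c,s=np.cos(p[2]),np.sin(p[2]);L=np.atleast_2d(L);return np.c_[p[0]+c*L[:,0]-s*L[:,1],p[1]+s*L[:,0]+c*L[:,1],L[:,2]]
E
python3 - <<'E'
from h import *
def cr(pts,f,off): return (np.array(pts,float)+.5)/f-.5+np.array(off)
C=[(.09,.2,.09),(.09,-.2,.09),(-.09,-.2,.09),(-.09,.2,.09)]
ax=(0,-.13); sc=lambda k,r,z=.091:(ax[0]+r*np.cos(k*np.pi/10),ax[1]-r*np.sin(k*np.pi/10),z)
obs=[("top",cr([(79,38),(764,131),(728,444),(27,345)],4,(165,150)),C),
("top",cr([(346,122),(490,315),(303,470),(150,268)],9,(285,185)),[sc(0,.044),sc(5,.044),sc(10,.044),sc(15,.044)]),
("side",cr([(412,38),(357,527),(30,490),(180,22)],600/180,(165,125)),C),
("side",cr([(289,404)],600/180,(165,125)),[sc(0,.044)])]
def res(p,sel=("top","side")): return np.concatenate([(proj(n,box(p,L))-u).ravel() for n,u,L in obs if n in sel])
for sel in(("top","side"),("top",),("side",)):
    r=least_squares(res,[.5,-.1,0],args=(sel,));print(sel,r.x,np.degrees(r.x[2]),np.round(r.fun,1))
r=least_squares(res,[.5,-.1,0]);p=r.x;np.save("box.npy",p)
print("axis",box(p,(0,-.13,.122)),"cover",box(p,(0,0,.122)))
for n,u in(("top",cr([(365,405)],9,(285,185))[0]),("side",cr([(160,399)],600/180,(165,125))[0])):
    d=ray(n,u,.099)-box(p,(0,-.13,.099))[0]; a=-(np.arctan2(d[1],d[0])-p[2])%(2*np.pi); print(n,np.hypot(*d[:2]),a/.31416)
f=lambda q:[tuple(v) for v in q]
for k,nm in((.045,"cov"),):print(box(p,(0,.02,.132)))
im=cv2.imread("pics/top0.png")
for n in("top","side"):
    im=cv2.resize(cv2.imread(f"pics/{n}0.png"),None,fx=4,fy=4)
    for L in C+[sc(k,.044) for k in range(20)]+[(x,y,z) for z in(.132,) for x in(-.025,.025) for y in(-.007,.007)]:
        u=proj(n,box(p,L))[0];cv2.circle(im,tuple(int(v) for v in (u+.5)*4),2,(0,255,0),-1)
    im=im[600:1080,660:1460] if n=="top" else im[500:1240,640:1240]
    cv2.imwrite(f"pics/ov_{n}.png",cv2.resize(im,None,fx=.8,fy=.8))
E
```

```text
('top', 'side') [ 0.59998085 -0.0589158  -0.16754074] -9.599377290364112 [-0.2 -0.6  0.3 -0.   0.4  0.5 -0.9 -0.4  0.1 -0.4  1.2 -0.   0.2 -0.7
  0.2 -0.3  0.3 -0.9  0.9 -0.2 -2.1 -0.1 -1.2 -0.8  0.4 -0.5]
('top',) [ 0.59935042 -0.05848501 -0.16547713] -9.481141080691948 [-0.5 -0.2  0.1  0.1  0.4  0.6 -1.   0.1 -0.1 -0.2  1.   0.1  0.  -0.5
  0.1 -0.1]
('side',) [ 0.6007894  -0.05967184 -0.16993359] -9.73647771372265 [ 0.9 -0.6  1.1  0.2 -1.9  0.1 -0.7 -0.6  0.7 -0.2]
axis [[ 0.5783023  -0.18709552  0.122     ]] cover [[ 0.59998085 -0.0589158   0.122     ]]
top 0.030600478512146714 8.687009630963173
side 0.02946032200573892 8.737254933441902
[[ 0.60331601 -0.03919585  0.132     ]]
```

View pics/ov_top.png

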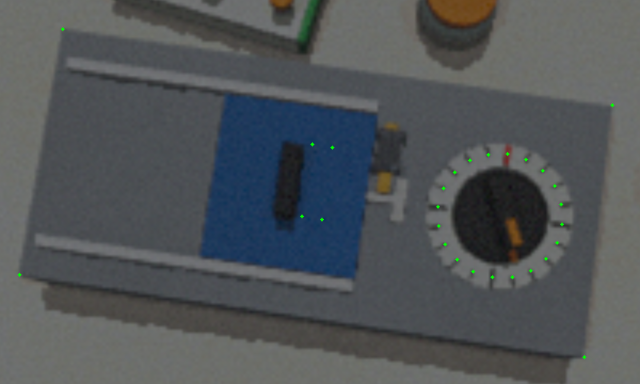

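View pics/ov_side.png

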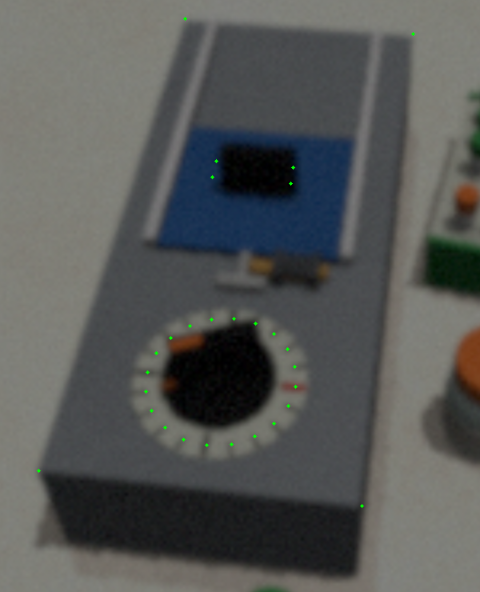

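```bash
cat >> h.py <<'E'
P=np.load("box.npy")
AX=box(P,(0,-.13,0))[0]
def R(th): c,s=np.cos(th),np.sin(th); return np.array([[c,s,0],[s,-c,0],[0,0,-1.]])
def Rd(a,flip=0): return R(P[2]-a+flip*np.pi)
E
python3 - <<'E'
from h import *
for f in(0,1):
  for k in(8.7,10,2,8.5):
    print(f,k,np.round(arm.solve_ik([AX[0],AX[1],.1032],Rd(k*np.pi/10,f)),1))
print(np.round(arm.solve_ik([*box(P,(0,0,0))[0][:2],.1032],R(P[2])),1),np.round(arm.solve_ik([*box(P,(0,.1,0))[0][:2],.1032],R(P[2])),1))
E
```

```text
0 8.7 [ -23.6   33.9   86.5   -0.    59.6 -127.4]
0 10 [ -23.6   33.9   86.5   -0.    59.6 -104. ]
0 2 [-23.6  33.9  86.5  -0.   59.6 112. ]
0 8.5 [ -23.6   33.9   86.5   -0.    59.6 -131. ]
1 8.7 [-23.6  33.9  86.5  -0.   59.6  52.6]
1 10 [-23.6  33.9  86.5  -0.   59.6  76. ]
1 2 [-23.6  33.9  86.5  -0.   59.6 -68. ]
1 8.5 [-23.6  33.9  86.5  -0.   59.6  49. ]
[-11.3  33.6  87.2  -0.   59.2  88.3] [-1.9 34.6 85.  -0.  60.5 97.7]
```

The overlay fits the scale and corners well in both views. The dial reads about 8.7, and the handle sits at roughly own y +17 mm, which I'll measure before gripping it. Next I approach and grip the dial with flip=1, where j6 = 76° at 10.

```bash
python3 - <<'E'
from h import *
p=lambda s:print(s,round(arm.current_t(),2),np.round(arm.current_ee_pos(),4),np.round(arm.current_force(),2),np.round(arm.current_torque(),3),round(arm.current_width(),4),np.round(arm.current_joint_positions()[5],2))
Rg=Rd(8.7*np.pi/10,1)
arm.move_to([AX[0],AX[1],.19],Rg);p("above")
arm.grip(.055);p("open")
arm.move_l([AX[0],AX[1],.1037],Rg,feed=.12);p("down")
im=arm.snapshot("side");cv2.imwrite("pics/s1.png",cv2.resize(im[125:305,165:345,::-1],(600,600)))
arm.grip(0.0);p("grip")
E
```

```text
above 2.24 [ 0.5781 -0.188   0.19  ] [-0.13 -0.51  1.02] [-0.014 -0.047  0.011] 0.0915 52.62
open 2.95 [ 0.5783 -0.1871  0.19  ] [ 0.37 -0.02 -0.1 ] [-0.003 -0.051 -0.027] 0.055 52.64
down 3.82 [ 0.5787 -0.1873  0.1043] [0.87 0.11 0.3 ] [-0.019  0.058 -0.052] 0.0551 52.64
grip 4.58 [ 0.5781 -0.1864  0.1038] [-1.49  4.78  2.65] [ 0.915  0.085 -0.059] 0.0138 52.65
```

View pics/s1.png

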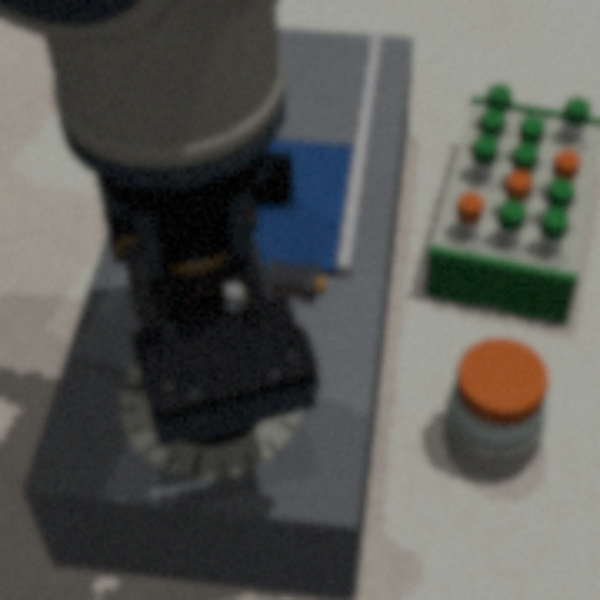

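The bar is gripped, with a width of 13.8 mm. The force pulls about 5 N towards +y, so I'll shift the axis estimate to the pulled position and turn to 10.

```bash
cat >> h.py <<'E'
def pr(s): print(s,round(arm.current_t(),2),np.round(arm.current_ee_pos(),4),np.round(arm.current_force(),2),np.round(arm.current_torque(),3),round(arm.current_width(),4),np.round(arm.current_joint_positions()[5],2),flush=True)
def turn(k,ax,z=.1037):
    q=arm.solve_ik([ax[0],ax[1],z],Rd(k*np.pi/10,1)); arm.move_joints(q)
def shown():
    X=arm.current_tool_rot()[:,0]; th=np.arctan2(X[1],X[0]); return ((P[2]+np.pi-th+np.pi)%(2*np.pi)-np.pi)*10/np.pi
E
python3 - <<'E'
from h import *
ax=[.5781,-.1864]
pr("0");print(shown())
arm.move_l([*ax,.1037],Rd(.87*np.pi,1),feed=.01);pr("shift");print(shown())
turn(9.5,ax);pr("9.5");print(shown())
turn(10,ax);pr("10");print(shown())
arm.sleep(.4);pr("10");print(shown())
E
```

```text
0 4.58 [ 0.5781 -0.1864  0.1038] [-1.49  4.78  2.65] [ 0.915  0.085 -0.059] 0.0138 52.65
8.700155697706288
shift 4.83 [ 0.5781 -0.1864  0.1037] [0.29 1.35 1.63] [ 0.166  0.007 -0.002] 0.0137 52.7
8.699991664573867
9.5 5.18 [ 0.5782 -0.1866  0.1038] [-0.73 -1.14  1.7 ] [-0.202  0.09  -0.076] 0.014 66.85
9.48626693521471
10 5.47 [ 0.5781 -0.1867  0.1037] [-0.96 -3.83  0.15] [-0.728  0.192 -0.064] 0.0137 75.73
9.979521313606924
10 5.87 [ 0.5782 -0.1867  0.1038] [-1.47 -5.79  1.28] [-1.093  0.246  0.021] 0.0142 75.94
9.991196022696174
```

```bash
python3 - <<'E'
from h import *
for n,(r,c) in {"side":(125,165),"top":(140,230)}.items():
    im=arm.snapshot(n);im=cv2.convertScaleAbs(im[r:r+150,c:c+150,::-1],alpha=1.6);cv2.imwrite(f"pics/at10_{n}.png",cv2.resize(im,(600,600),interpolation=cv2.INTER_CUBIC))
pr("");print(shown())
E
```

```text
5.97 [ 0.5781 -0.1867  0.1038] [-1.63 -6.34  1.85] [-1.036  0.27   0.05 ] 0.0136 75.94
9.99114399471678
```

View pics/at10_side.png

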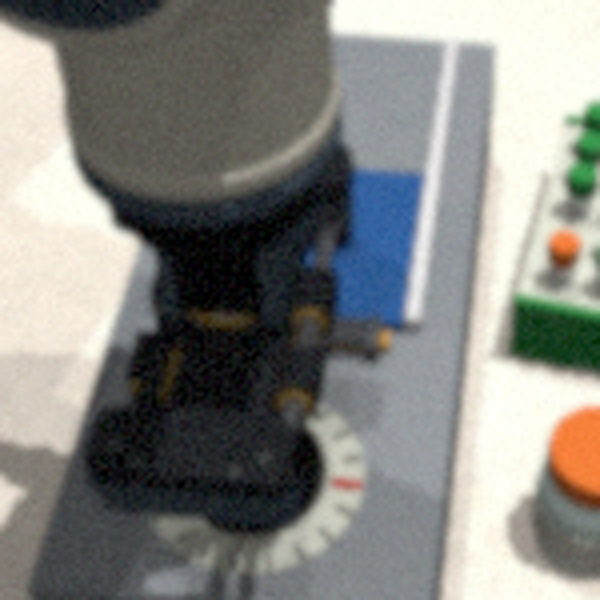

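View pics/at10_top.png

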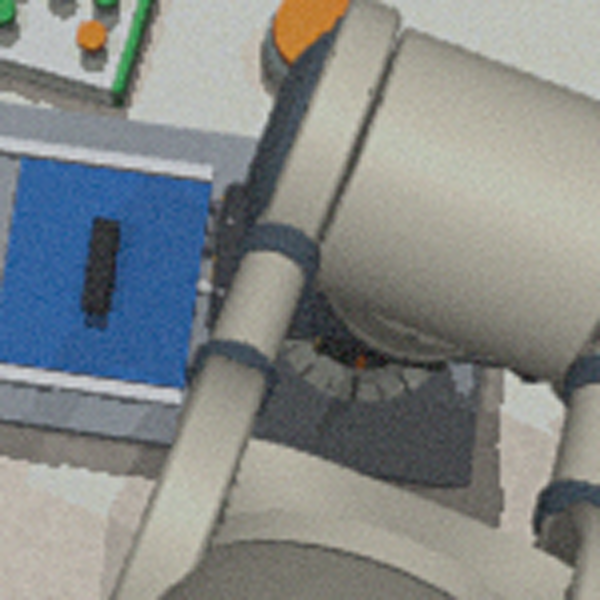

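The top view at 10 happens to show the pointer tip at about crop (361,361), with the marks below it. I'll compare that with the prediction.

```bash
python3 - <<'E'
from h import *
u=np.array([361,361]);uv=(u+.5)/4-.5+[230,140]
for A in(AX[:2],[.578,-.1867]):
    d=ray("top",uv,.099)[:2]-A; print(np.hypot(*d),(-(np.arctan2(d[1],d[0])-P[2])%(2*np.pi))*10/np.pi)
for k in(9.5,10,10.5):
    for r,z in((.034,.099),(.031,.099),(.044,.091)): print(k,r,((proj("top",box(P,(r*np.cos(k*np.pi/10),-.13-r*np.sin(k*np.pi/10),z)))[0]-[230,140]+.5)*4-.5).round(0))
im=cv2.imread("pics/at10_top.png")[300:420,260:460];cv2.imwrite("pics/z.png",cv2.resize(im,None,fx=4,fy=4,interpolation=cv2.INTER_CUBIC))
E
```

```text
0.030411134356649223 9.916497094549376
0.03005816512805814 9.879537358906406
9.5 0.034 [368. 368.]
9.5 0.031 [368. 362.]
9.5 0.044 [367. 387.]
10 0.034 [359. 367.]
10 0.031 [359. 362.]
10 0.044 [355. 386.]
10.5 0.034 [349. 365.]
10.5 0.031 [351. 360.]
10.5 0.044 [343. 383.]
```

View pics/z.png

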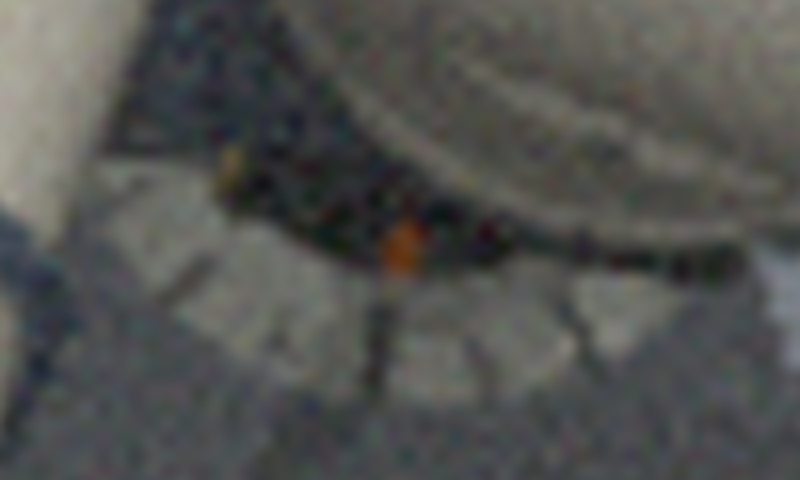

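The pointer sits on mark 10, reading about 9.9 by eye and 9.99 by the tool. I'll nudge it slightly, pause, then go down to 2.

```bash
python3 - <<'E'
from h import *
ax=[.5781,-.1868]
turn(10.06,ax);arm.sleep(.9);pr("10");print(shown())
ax=[.5781,-.1868]
for k in(8,6.5,5,3.5,2.4,2.0):
    turn(k,ax);pr(k);print(shown())
arm.sleep(.9);pr("2");print(shown())
im=arm.snapshot("top");im=cv2.convertScaleAbs(im[140:290,230:380,::-1],alpha=1.6);cv2.imwrite(f"pics/at2.png",cv2.resize(im,(600,600),interpolation=cv2.INTER_CUBIC))
im=arm.snapshot("side");im=cv2.convertScaleAbs(im[185:285,190:290,::-1],alpha=1.6);cv2.imwrite(f"pics/at2s.png",cv2.resize(im,(600,600),interpolation=cv2.INTER_CUBIC))
E
```

```text
10 7.12 [ 0.5781 -0.1868  0.1037] [-0.57 -0.61  3.47] [-0.195  0.152  0.045] 0.0139 77.14
-9.939902780465877
8 7.81 [ 0.578  -0.1862  0.1037] [-0.24  3.84  6.11] [0.618 0.1   0.085] 0.0137 40.03
7.998219191100671
6.5 8.35 [ 0.5778 -0.1858  0.1037] [-1.69  5.91  8.05] [0.953 0.23  0.076] 0.0136 13.02
6.497538745195383
5 8.89 [ 0.5774 -0.1857  0.1037] [-3.61  6.69  9.52] [1.24  0.627 0.002] 0.0137 -13.98
4.997607879619544
3.5 9.43 [ 0.577  -0.1857  0.1037] [-6.62  6.88 11.52] [1.098 1.011 0.05 ] 0.0144 -40.98
3.4975382170794154
2.4 9.87 [ 0.5767 -0.1858  0.1037] [-8.1   4.6  13.24] [0.887 1.313 0.043] 0.0137 -60.79
2.396892027553698
2.0 10.12 [ 0.5766 -0.1859  0.1037] [-9.11  4.94 13.29] [0.781 1.53  0.074] 0.0138 -68.02
1.9954252245428024
2 11.03 [ 0.5766 -0.1859  0.1037] [-9.88  4.3  13.54] [0.806 1.462 0.065] 0.0137 -67.96
1.9987214774172686
```

View pics/at2.png

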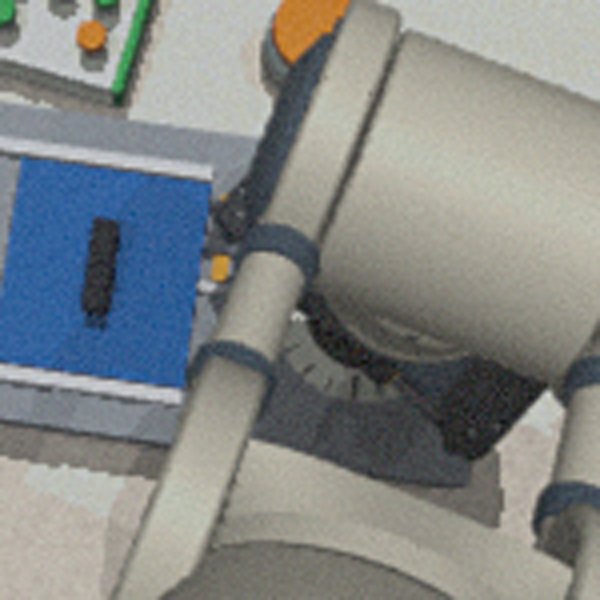

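View pics/at2s.png

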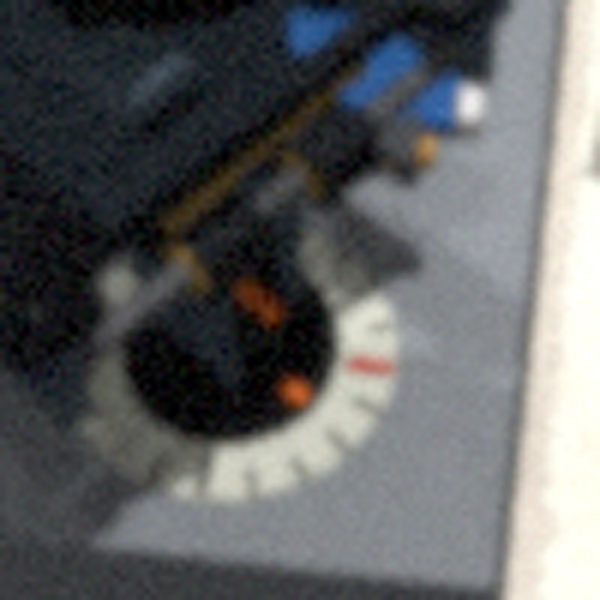

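```bash
python3 - <<'E'
from h import *
uv=(np.array([295,392])+.5)/6-.5+[190,185]
for A in(AX[:2],[.5766,-.1859],[.577,-.1865]):
    d=ray("side",uv,.099)[:2]-A; print(np.hypot(*d),(-(np.arctan2(d[1],d[0])-P[2])%(2*np.pi))*10/np.pi)
print(proj("side",box(P,(.044,-.13,.091)))*1,(np.array([371,366])+.5)/6-.5+[190,185])
E
```

```text
0.028793447656065622 2.1008771757721676
0.03082880264127369 2.0549931740150362
0.030118291762420316 2.0421251716852873
[[251.78510577 245.31267737]] [251.41666667 245.58333333]
```

Vision reads 2.05 and the tool reads 2.00, so 2 is confirmed after a pause of over 0.9 s. I'll re-centre to unload the lateral force, then turn clockwise in small steps while logging torque.

```bash
cat >> h.py <<'E'
def feel(n=6):
    T=[];F=[];J=[]
    for i in range(n):
        arm.sleep(.02);T.append(arm.current_torque());F.append(arm.current_force());J.append(arm.current_tau()[5])
    return np.mean(T,0),np.mean(F,0),np.mean(J)
E
python3 - <<'E'
from h import *
ax=[.5768,-.1861]
arm.move_l([*ax,.1039],Rd(.2*np.pi,1),feed=.01)
T,F,J=feel();print("rec",T.round(3),F.round(1),round(J,3),shown())
for k in(2.4,2.8,3.2,3.6,3.75):
    turn(k,ax,.1039);T,F,J=feel();print(round(arm.current_t(),2),k,T.round(3),F.round(1),round(J,3),round(shown(),3),arm.current_ee_pos().round(4))
E
```

```text
rec [0.365 0.24  0.038] [-2.7  2.1  3.2] 0.043 1.999660539772031
11.88 2.4 [ 0.817  0.188 -0.019] [-1.9  4.5  2.6] 0.498 2.389 [ 0.5766 -0.1858  0.1037]
12.24 2.8 [ 0.946  0.057 -0.057] [-1.3  5.3  1.9] 0.253 2.792 [ 0.5767 -0.1858  0.1038]
12.6 3.2 [ 1.052 -0.081 -0.043] [-0.5  5.5  1.6] 0.254 3.192 [ 0.5768 -0.1857  0.1037]
12.96 3.6 [ 1.078 -0.201 -0.055] [0.3 6.  0.7] 0.254 3.592 [ 0.5769 -0.1857  0.1038]
13.31 3.75 [ 1.138 -0.227 -0.028] [0.6 5.8 1. ] 0.075 3.742 [ 0.577  -0.1857  0.1038]
```

```bash
python3 - <<'E'
from h import *
ax=[.5771,-.1857]
a=3.75*np.pi/10
while a<2.25:
    a+=.035
    turn(a*10/np.pi,ax,.1038);T,F,J=feel(4);print(round(arm.current_t(),2),round(a,3),T.round(3),F.round(1),round(J,3),round(shown()*np.pi/10,3))
    if abs(T[2]+.045)>.08: break
E
```

```text
13.62 1.213 [ 0.66   0.238 -0.038] [-1.8  3.4  2.5] 0.125 1.211
13.94 1.248 [ 0.769  0.186 -0.078] [-1.7  4.   2.1] 0.139 1.247
14.26 1.283 [ 0.85   0.103 -0.054] [-2.   4.8  1.6] 0.148 1.282
14.57 1.318 [ 0.952  0.046 -0.037] [-0.9  4.9  1.2] 0.107 1.317
14.89 1.353 [ 0.958  0.028 -0.052] [-0.5  4.9  1. ] 0.072 1.352
15.21 1.388 [ 0.931 -0.043 -0.069] [-0.5  4.9  0.9] 0.072 1.387
15.53 1.423 [ 0.903 -0.045 -0.061] [-0.4  5.2  0.7] 0.072 1.422
15.84 1.458 [ 0.936 -0.08  -0.056] [-0.3  4.9  0.7] 0.072 1.457
16.16 1.493 [ 0.932 -0.128 -0.045] [-0.  5. -0.] 0.072 1.492
16.48 1.528 [ 0.923 -0.154 -0.081] [ 0.2  5.3 -0.3] 0.072 1.527
16.79 1.563 [ 0.923 -0.209 -0.065] [ 0.6  5.3 -0. ] 0.072 1.562
17.11 1.598 [ 0.929 -0.23  -0.022] [ 0.8  5.1 -0.9] 0.072 1.597
17.43 1.633 [ 0.906 -0.223 -0.06 ] [ 0.8  5.1 -0.6] 0.072 1.632
17.74 1.668 [ 0.895 -0.258 -0.054] [ 0.9  4.8 -0.8] 0.072 1.667
18.06 1.703 [ 0.926 -0.312 -0.044] [ 0.8  4.8 -0.6] 0.072 1.702
18.38 1.738 [ 0.892 -0.316 -0.038] [ 1.3  4.6 -1.2] 0.072 1.737
18.69 1.773 [ 0.863 -0.336 -0.052] [ 1.5  4.3 -1.3] 0.072 1.772
19.01 1.808 [ 0.876 -0.396 -0.05 ] [ 1.6  4.4 -1.8] 0.072 1.807
19.32 1.843 [ 0.86  -0.428 -0.065] [ 1.7  4.6 -1.1] 0.072 1.842
19.64 1.878 [ 0.851 -0.48  -0.035] [ 1.7  5.1 -1.7] 0.072 1.877
19.96 1.913 [ 0.824 -0.455 -0.046] [ 1.9  4.3 -1.5] 0.072 1.912
20.27 1.948 [ 0.795 -0.558 -0.052] [ 2.6  4.4 -2.3] 0.078 1.947
20.59 1.983 [ 0.759 -0.55  -0.031] [ 3.   4.6 -2.2] 0.073 1.982
20.91 2.018 [ 0.774 -0.604 -0.069] [ 3.7  4.1 -2.6] 0.073 2.017
21.23 2.053 [ 0.725 -0.614  0.017] [ 3.1  4.2 -2.5] 0.132 2.052
21.54 2.088 [ 0.671 -0.653  0.062] [ 3.7  3.9 -3.2] 0.186 2.087
```

tau6 is a clean signal. It sat flat at 0.072 and began rising at 2.03 rad, which fits picking up the catch. I'll check that it plateaus at about +0.12 before going further.

```bash
python3 - <<'E'
from h import *
ax=[.5771,-.1857]
a=2.088
for i in range(5):
    a+=.015
    turn(a*10/np.pi,ax,.1038);T,F,J=feel(4);print(round(arm.current_t(),2),round(a,3),T.round(3),F.round(1),round(J,3),round(shown()*np.pi/10,3),round(arm.current_width(),4))
    if J>.28 or T[2]>.18: break
E
```

```text
21.86 2.103 [ 0.672 -0.681  0.063] [ 3.2  3.9 -3.1] 0.121 2.101 0.0138
22.18 2.118 [ 0.649 -0.67   0.079] [ 3.4  4.  -2.8] 0.121 2.116 0.014
22.49 2.133 [ 0.652 -0.662  0.076] [ 2.8  3.6 -3.1] 0.121 2.131 0.0141
22.81 2.148 [ 0.65  -0.661  0.088] [ 3.3  4.  -3.7] 0.121 2.146 0.014
23.12 2.163 [ 0.623 -0.695  0.063] [ 3.6  3.8 -3.3] 0.121 2.161 0.0137
```

It plateaus at about +0.07, which is 0.12 above the free turn, so the bolt is dragging. The stop should come at about 2.48–2.56 rad.

```bash
python3 - <<'E'
from h import *
ax=[.5771,-.1857]
a=2.163;pl=[]
while a<2.66:
    a+=.035 if a<2.40 else .015
    turn(a*10/np.pi,ax,.1038);T,F,J=feel(4 if a<2.4 else 8)
    print(round(arm.current_t(),2),round(a,3),T.round(3),F.round(1),round(J,3),round(shown()*np.pi/10,3))
    if a<2.42: pl.append(T[2]); 
    if T[2]>np.mean(pl)+.12: break
print(np.mean(pl))
E
```

```text
23.44 2.198 [ 0.604 -0.726  0.067] [ 3.8  3.7 -3.5] 0.184 2.196
23.76 2.233 [ 0.587 -0.75   0.064] [ 3.7  3.3 -3.7] 0.184 2.231
24.07 2.268 [ 0.518 -0.767  0.076] [ 3.9  3.  -3.3] 0.184 2.266
24.39 2.303 [ 0.493 -0.765  0.052] [ 4.1  2.8 -3.9] 0.184 2.301
24.71 2.338 [ 0.476 -0.845  0.081] [ 4.4  2.5 -4.6] 0.189 2.336
25.02 2.373 [ 0.42  -0.876  0.037] [ 4.9  2.4 -4.4] 0.184 2.371
25.41 2.408 [ 0.388 -0.853  0.054] [ 4.3  2.7 -4.8] 0.132 2.406
25.79 2.423 [ 0.359 -0.887  0.058] [ 4.5  2.4 -4.5] 0.1 2.421
26.18 2.438 [ 0.332 -0.864  0.074] [ 5.   2.  -4.9] 0.1 2.436
26.56 2.453 [ 0.344 -0.863  0.075] [ 4.7  2.2 -4.7] 0.101 2.451
26.94 2.468 [ 0.337 -0.878  0.079] [ 4.9  1.6 -4.8] 0.1 2.466
27.32 2.483 [ 0.295 -0.878  0.06 ] [ 4.7  1.8 -5. ] 0.101 2.481
27.71 2.498 [ 0.287 -0.871  0.086] [ 4.8  1.7 -5.1] 0.101 2.496
28.09 2.513 [ 0.276 -0.862  0.079] [ 4.9  1.6 -5. ] 0.101 2.511
28.48 2.528 [ 0.255 -0.876  0.064] [ 4.9  1.8 -5.2] 0.101 2.526
28.86 2.543 [ 0.218 -0.881  0.082] [ 4.9  1.7 -5.2] 0.124 2.541
29.24 2.558 [ 0.195 -0.88   0.13 ] [ 4.9  1.6 -5.1] 0.157 2.556
29.62 2.573 [ 0.175 -0.892  0.145] [ 4.7  1.6 -5.4] 0.19 2.571
30.01 2.588 [ 0.142 -0.899  0.186] [ 5.   1.1 -5.5] 0.224 2.586
0.061471335651869276
```

The stop is found at 2.535 rad, and the rise is now 0.12 N m. I'll add a tiny bit to sit mid-window, hold briefly, then ease the torque off, release and lift.

```bash
python3 - <<'E'
from h import *
ax=[.5771,-.1857]
a=2.598;turn(a*10/np.pi,ax,.1038);T,F,J=feel(12);print(T.round(3),F.round(1),round(J,3))
arm.sleep(.3)
a=2.53;turn(a*10/np.pi,ax,.1038);T,F,J=feel(4);print(T.round(3),F.round(1),round(J,3))
arm.grip(.05);pr("open")
R0=arm.current_tool_rot();p=arm.current_ee_pos()
arm.move_l([*ax,.19],feed=.2)
arm.move_to([.45,.02,.25],R(P[2]))
for n in("side","top"):
    im=arm.snapshot(n);cv2.imwrite(f"pics/{n}2.png",im[:,:,::-1])
pr("")
a=cv2.imread("pics/top2.png")[150:270,165:365]; cv2.imwrite("pics/top2c.png",cv2.resize(cv2.convertScaleAbs(a,alpha=1.5),None,fx=4,fy=4,interpolation=cv2.INTER_CUBIC))
a=cv2.imread("pics/side2.png")[125:305,165:345]; a=cv2.convertScaleAbs(a,alpha=1.5);cv2.imwrite("pics/side2c.png",cv2.resize(a,(600,600),interpolation=cv2.INTER_CUBIC))
E
```

```text
[ 0.129 -0.892  0.212] [ 5.2  1.2 -5.4] 0.23
[ 0.27  -0.857  0.178] [ 4.7  1.7 -5.2] -0.076
open 31.78 [ 0.5771 -0.1857  0.1038] [-0.32 -0.16  0.76] [-0.002  0.006 -0.025] 0.05 41.08
 33.45 [0.4506 0.0193 0.2495] [ 1.39  0.53 -0.72] [ 0.058  0.032 -0.004] 0.0495 94.46
```

View pics/top2c.png

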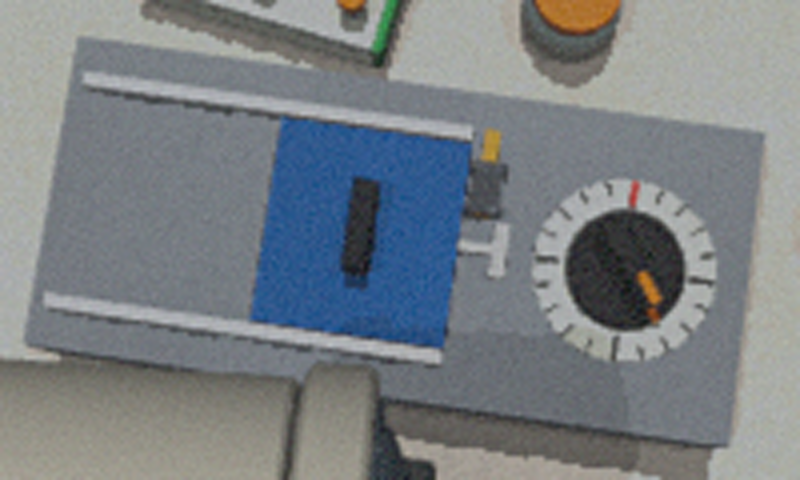

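View pics/side2c.png

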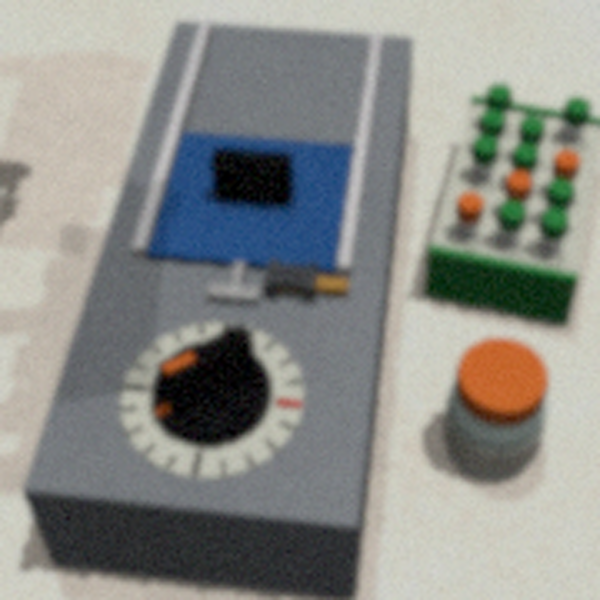

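The bolt is fully drawn: the brass has left the T tongue and now projects at (491,145) in the top crop. The handle bar spans about (367,180) to (356,272). Next I'll locate it.

```bash
python3 - <<'E'
from h import *
uv=(np.array([361.5,225])+.5)/4-.5+[165,150]
us=(np.array([252,165])+.5)/(600/180)-.5+[165,125]
for n,u in(("top",uv),("side",us)):
    w=ray(n,u,.132)[:2]-P[:2];c,s=np.cos(P[2]),np.sin(P[2]);print(n,c*w[0]+s*w[1],-s*w[0]+c*w[1])
E
python3 - <<'E'
from h import *
c=box(P,(0,.026,0))[0]; print(c)
for yl in(.026,.126): print(np.round(arm.solve_ik([*box(P,(0,yl,0))[0][:2],.1045],R(P[2])),1))
E
```

```text
top -0.0015642106815455165 0.01896541638645993
side 0.0014541931732476778 0.012101796172279156
[ 0.60431656 -0.03327986  0.        ]
[-8.8 33.6 86.8 -0.  59.6 90.8]
[  0.5  34.9  83.9  -0.   61.2 100.1]
```

```bash
python3 - <<'E'
from h import *
off=np.array([-.0010,.0008,0]);g=lambda yl,z:box(P,(0,yl,z))[0]+off
Rg=R(P[2])
arm.move_to(g(.018,.20),Rg)
arm.move_l(g(.018,.1045),Rg,feed=.12);pr("down")
arm.grip(0);pr("grip")
E
```

```text
down 35.12 [ 0.6024 -0.0404  0.1053] [ 0.15 -0.83  0.19] [ 0.056  0.041 -0.016] 0.0499 90.09
grip 35.76 [ 0.6023 -0.0388  0.1046] [ 2.52 14.81  1.46] [ 2.326 -0.395 -0.318] 0.0137 90.1
```

The handle is held at 13.7 mm, and its centre is about 2 mm further along +y than assumed. Now I slide the cover.

```bash
python3 - <<'E'
from h import *
off=np.array([-.0010,.0008,0]);g=lambda yl,z:box(P,(0,yl,z))[0]+off
d=np.array([-np.sin(P[2]),np.cos(P[2]),0])
ee=arm.current_ee_pos();y0=.018+d@(ee-g(.018,.1045));print(y0)
arm.move_l(g(y0+.02,.1045),feed=.05);pr("20")
arm.move_l(g(y0+.06,.1045),feed=.06);pr("60")
arm.move_l(g(y0+.096,.1045),feed=.06);pr("96")
for k in range(10):
    arm.move_l(g(y0+.097+.001*k,.1045),feed=.02);T,F,J=feel(3)
    print(round(arm.current_t(),2),k,"along",round(F@d,2),F.round(1),"travel",round(d@(arm.current_ee_pos()-ee),4))
    if -F@d>12: break
E
```

```text
0.0195768863083781
20 36.34 [ 0.6058 -0.0187  0.1046] [-0.    1.53  4.56] [ 0.319  0.021 -0.368] 0.0136 92.15
60 37.16 [0.6126 0.021  0.1046] [1.31 2.43 5.55] [ 0.301 -0.002 -0.382] 0.0139 95.93
96 37.91 [0.6186 0.0563 0.1046] [ 2.37 -0.04  5.34] [ 0.313 -0.356 -0.339] 0.0135 99.25
38.21 0 along 1.45 [2.5 1.  5.3] travel 0.097
38.51 1 along -0.12 [ 2.7 -0.6  5.1] travel 0.0979
38.81 2 along -0.96 [ 2.3 -1.4  5.5] travel 0.0988
39.11 3 along -1.05 [ 1.5 -1.3  4.9] travel 0.0998
39.41 4 along -6.2 [ 1.3 -6.5  6. ] travel 0.1001
39.71 5 along -14.2 [  0.2 -14.4   6.9] travel 0.1002
```

The cover is firm against its end at 100 mm of travel. I'll ease the push, open, lift away and look.

```bash
python3 - <<'E'
from h import *
off=np.array([-.0010,.0008,0]);g=lambda yl,z:box(P,(0,yl,z))[0]+off
y0=.0195768863
arm.move_l(g(y0+.1004,.1045),feed=.02);pr("ease")
arm.grip(.05);pr("open")
arm.move_l(g(y0+.1004,.21),feed=.2)
arm.move_to([.35,.25,.3],R(P[2]));pr("away")
for n in("side","top"):
    im=arm.snapshot(n);cv2.imwrite(f"pics/{n}3.png",cv2.convertScaleAbs(im[:,:,::-1],alpha=1.4))
E
```

```text
ease 39.96 [0.6192 0.0597 0.1046] [ 2.55 -1.98  5.93] [-0.377 -0.281 -0.269] 0.0139 99.65
open 40.67 [0.619  0.0602 0.1045] [1.33 0.03 0.16] [ 0.106  0.023 -0.01 ] 0.0497 99.65
away 42.63 [0.3508 0.2498 0.2997] [ 0.35  0.31 -0.07] [ 0.046 -0.025 -0.015] 0.0503 127.14
```

View pics/side3.png

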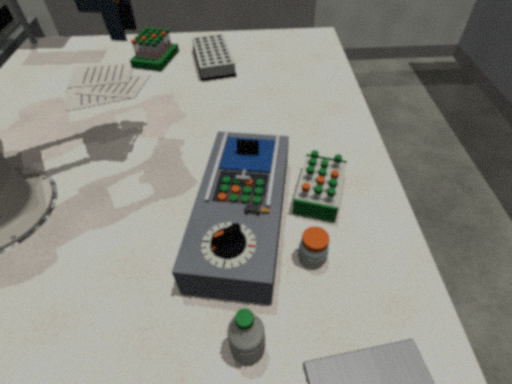

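View pics/top3.png

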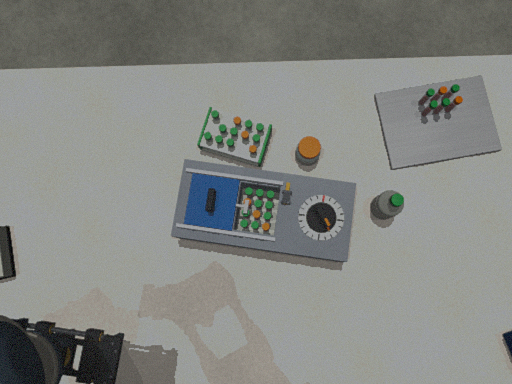

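The cover is fully open: the handle in the top view went from (255,207) to (211,200). The tubes are exposed, the bolt is drawn, and the rack, jar and spray haven't moved. The arm is clear, so I'm handing in.

```bash
python3 -c "
from rig import arm
print(arm.current_t());print(arm.sign_off())"
```

```text
42.7333
the job is handed in; nothing more can be done
None
```

The strongbox is open and the job is handed in at 42.7 s, with the arm clear of everything.

- **Dial to 10:** I turned it clockwise and paused. The tool read 9.99, while the camera read about 9.9. I nudged it to 10.06 by the tool and held for 0.9 s.
- **Dial to 2:** I turned it anticlockwise and paused for more than 0.9 s. The tool read 2.00 and the camera 2.05.
- **Dial to the stop:** I turned it clockwise in small steps.
  - The bolt was picked up at about 2.04 rad and the stop met at about 2.535 rad.
  - I stopped pushing about 0.15 N m above the dragging level. By my estimate that is a strain of about 0.09 (limit 0.15), but I couldn't read the strain directly.
  - Pictures then showed the bolt fully drawn.
- **Cover:** I slid it until it was firm against its end, with 100 mm of travel and about 14 N at the end. Then I eased off, let go and lifted away.

**Last check:** the final pictures show the cover fully open over the tubes, with the rack, jar and spray where they started.

**What disagreed:**
- The z moment reading had the wrong sign during free turning (about -0.05 N m), so I judged the stop by changes in torque, backed up by the joint 6 torque.
- My first estimates of the dial axis and the handle were 1–2 mm off. This gave side forces of up to about 15 N, which I reduced by re-centring on the dial and which cleared once the cover began to slide.

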